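# Refit the guide rod of a sliding dish stage

## Robot

A 6-joint arm with a two-finger parallel gripper is mounted at the origin on the work surface. World frame = base frame: x ahead of the robot, y to its left, z up, the work surface at z = 0. Lengths are in m, angles in rad, forces in N, time in s.
With the tool pointing down it reaches from about 0.375 to 0.9 m from the base axis. Payload 3.1 kg.
Tool frame: the origin (TCP) lies midway between the tips of the shut fingers; the grasp point (between the pads) lies 19 mm behind it; z points along the fingers, y is the line along which they close (so a half turn about z gives the same grasp; the last joint's range is limited). The gripper opens to 85 mm and grips with 20 to 120 N. Pads are 22 mm wide; open, the fingers measure 114 mm over their backs; the gripper's body (76 mm by 85 mm) begins 54 mm behind the grasp point. The pads swing forward as they close: fully open they stand 13 mm farther back than shut.
Start: joints at [0.926, 0.527, 1.433, -0, 1.181, -0.178], TCP at [0.281, 0.558, 0.231] pointing down, gripper open.
Joint ranges: [-3.08, 3.08], [-0.75, 2.2], [0.22, 2.44], [-1.43, 4.57], [0, 2.65], [-2.85, 2.85]. Speed limits (rad/s): [2.79, 2.79, 3.14, 3.14, 3.14, 3.14].

## Interface

Orientations are given as a unit quaternion [w, x, y, z].
In Python, from cell import arm, status, optics gives the robot as it stands. Calls block until the motion is done:
- arm.goto(position, orientation): joint-space move of the TCP to a pose.
- arm.move_linear(position, v=0.15, orientation=None, f_stop=None): straight line of the TCP; orientation=None keeps the orientation; v is the mean speed in m/s. With f_stop (N) it stops when the force on the tool has changed by that much, and returns True; else False.
- arm.move_j(angles): joint-space move.
- arm.gripper_open() and arm.grasp(strength=None): open the fingers fully, or close them until they stop; strength is the grip in N (None keeps the last).
- arm.wait(seconds).
- arm.ik(position, orientation): joint angles nearest the present ones, or None.
- status.get_state(): the state.
- optics.camera(name): name is "scene" or "top" or "wrist"; returns a dict with "pixels" (420x560x3 uint8, red, green, blue), "range_z" (420x560 float32, m along the optical axis (not along the pixel's ray), 0 where there is no reading), "vertical_fov" (degrees; the focal length in pixels is half the picture's height over the tangent of half this angle, whatever the lens; pixels are square), "cx", "cy" (the principal point, pixels), "rvec" (rotation vector, rad) and "tvec" (3), from world to camera coordinates, as OpenCV has them. Camera axes: x right, y down, z forward; pixel columns grow to the right and rows downward; lengths in m; the calibration is good to about 2 mm. The wrist camera is an equidistant fisheye: a pixel r from the principal point sees the ray r / f radians off the axis. A picture is of the moment at which its call begins.
A pose or a line that the arm cannot do raises arm.IKError and nothing moves.
- arm.finish_job(): hands the job in; it is judged then, once.
The state is a dict: "time_s": time; "joints": joint angles; "qd": joint speeds; "joint_torque": joint torques, N m; "position": TCP position; "tool_rot": TCP orientation; "ft_force": force on the tool from outside, world axes, zero at the start; "torque": the same for the moment, N m; "grip_width": finger opening in m; "grip_force": force on a finger pad.
Only numpy, scipy, OpenCV 4.12 (cv2) and the standard library are available. Lean on these libraries where they do the work, as an engineer would, in place of code of your own. Each camera call takes 0.05 s, during which the arm holds its last target. There are 200 camera calls.

## Task

Refit the loose guide rod of the sliding dish stage: pick it up by its handle from the V-rest and, starting at the support without the lever, slide it nose first through that support, the dish carrier and the far support until the handle's shoulder is fully home against the first support, feeling your way and never forcing it. Then swing the clamp lever on the far support from crosswise until it lies in line with the rod, let go, and leave everything else where it stands.

Things in the scene. Friction and masses are not known exactly. Their poses are not given: they have to be found in the camera images.
- stage: Sliding dish stage, fixed to the table: aluminium base plate 160 (x) x 134 (y) x 10 mm, origin at the centre of its underside, its y along its 12 mm guide rods. One rod is fitted at x = +40 mm; the other, on the -x side, is missing. Its two supports stand on one slotted bar tightened by eye; nothing there yields. Contacts of over 30 N between rod and stage count as forcing.
- slot_near (a point): On the stage (x -25, y -65, z 43 mm): in the plane of the outer face of the plain support (no lever), at bore height, inboard end of the bar's slots. The bore is anywhere from 3 to 27 mm from here towards the stage's -x, not measured; y and height are true. Round 13 mm through bore, 1 mm chamfer; support 34 mm wide, 16 mm thick, top at z = 61 mm. The rod enters here towards +y.
- slot_far (a point): On the stage (x -25, y +65, z 43 mm): the same point for the outer face of the far support, the one with the lever (y = +49 to +65 mm, same shape and bore). Being on the same bar it is shifted towards -x by exactly as much as the plain support: the two bores are in line, parallel to the stage's y.
- dish_ring (a point): Centre of the carrier's top (z = 62 mm) under its dish ring, midway between the two rods. The carrier, 60 mm long in y, slides up to 17 mm either way (under 1 N), 2 mm short of the supports, and rocks on the fitted rod. Its bearing block for the missing rod has a slot 38 mm wide (x), 13 mm high, centred at x = -40 mm; it hangs 2 mm low until the rod's cone wedges it up (2 to 3 N).
- lever (a joint): Black clamp lever on the far support; vertical pivot over the bore's axis at y = +57 mm of the stage. 0: points to the stage's -x, crosswise (open); grows clockwise seen from above; 1.57: points to +y, in line with the rod (clamped, end stop). Starts at 0 to 0.25. Arm 10 mm thick, rising to z = 77 mm at a 15 mm ball 52 mm from the pivot. Friction 0.16 N m; stays where left.
- rod_grip (a point): Centre of the handle of the loose steel guide rod (about 0.2 kg); its y axis points from handle to nose. Handle: dark knurled cylinder 20 mm in diameter, 40 mm long (20 mm either side of this point); its front face is the shoulder that seats on the plain support. Then the bright 12 mm shank, 146 mm long from the shoulder, its last 4 mm a cone down to an 8 mm flat nose.
- rod_tip (a point): Centre of the rod's flat nose, 166 mm from rod_grip along the rod's y axis. With the shoulder fully home it lies at y = +81 mm of the stage.
- rest: Fixed grey V-rest on which the rod lies at the start, level, its axis 36 mm above the table. Foot 50 x 110 mm, 6 mm thick, origin at the centre of its underside; notches 10 mm thick, 36 mm wide at y = -45 and +45 mm of the rest hold the shank. The handle overhangs the -y end, free all round; lift the rod straight up.
- dish: Bystander: closed glass Petri dish, 62 mm diameter, 17 mm high; origin at the centre of its underside.
- forceps: Bystander: steel forceps, 140 mm long, lying along their own x, 7 mm high.
- pipette: Bystander: white hand pipette, 215 mm long, lying along its own x, nozzle to +x; origin under the body.
- rack_a: Bystander: yellow tube rack, 84 x 124 x 26 mm; origin at the centre of its underside.
- rack_b: Bystander: red tube rack, 84 x 124 x 26 mm; origin at the centre of its underside.
- vial: Bystander: small capped glass vial, 26 mm diameter, 52 mm high; origin at the centre of its underside.
- key: Bystander: dark hexagon key, 6 mm thick, 96 x 30 mm, lying along its own x.
Mind the look-alikes: they are no part of the job. Of the things that look like the part that bears rod_grip, the smallest one is meant.

How it is judged:
By the outcome, as a careful person would: the job done as asked, in the order asked, and still so for the second after the job is handed in, with the robot touching nothing.
It also fails if it takes over 72 s, if anything falls off the work surface, if the arm or the gripper's body presses on something with over 40 N, if the wrist force passes 120 N, or if a joint passes its speed limit or range.

## Working session

There is one attempt and no reset: what is moved stays moved. The work goes in short steps, each a Python script; the robot and the scene stay as the last script left them, time stands still between calls to the robot, and variables do not carry over. Pictures are saved under pics/ and viewed, at most 11 in all, crops included, and the job is handed in when it is done.

```bash
mkdir -p pics; ls
python3 - <<'E'
from cell import arm,status,optics
import cv2,numpy as np
for n in ("scene","top"):
    c=optics.camera(n); np.savez(f"{n}.npz",**c); cv2.imwrite(f"pics/{n}0.png",cv2.resize(c["pixels"][:,:,::-1],(784,588),interpolation=cv2.INTER_CUBIC))
    print(n,c["vertical_fov"],c["cx"],c["cy"],c["rvec"],c["tvec"],(c["range_z"]>0).mean())
print(status.get_state())
E
```

```text
pics
scene 54.697582905351 274.74148708066116 212.6060446415716 [ 0.66560561  2.65215513 -1.07489474] [ 0.48879777 -0.03957223  1.38580917] 0.9959523809523809
top 47.119520103473775 276.19075952214075 207.8020867052025 [ 2.17531028 -2.11617309  0.16842094] [-0.12955623  0.49649779  1.39072069] 0.9958886054421768
{'time_s': 0.1, 'joints': array([ 9.26505740e-01,  5.28419823e-01,  1.43380720e+00,  1.29423903e-05,
        1.18141880e+00, -1.78465474e-01]), 'qd': array([ 0.0001372 , -0.00227216, -0.00404162, -0.00117317, -0.00040157,
       -0.00163297]), 'joint_torque': array([ 6.58480008e-05, -4.43303239e+01, -1.78587306e+01, -2.30951582e-04,
        3.78781042e-03, -1.67813539e-05]), 'position': array([0.28026893, 0.55788936, 0.23039234]), 'tool_rot': array([-4.15987830e-04,  2.30814685e-01,  9.72997188e-01, -9.38543445e-04]), 'ft_force': array([-0.74001485, -0.08283475, -0.11418094]), 'torque': array([-0.02790507,  0.00039984, -0.0542037 ]), 'grip_force': 0.0, 'grip_width': 0.08522137652168486}
```

View pics/top0.png

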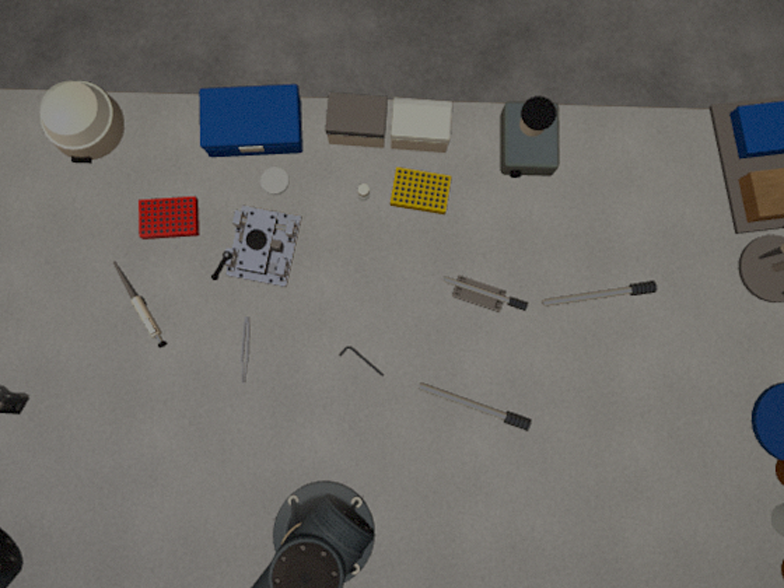

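View pics/scene0.png

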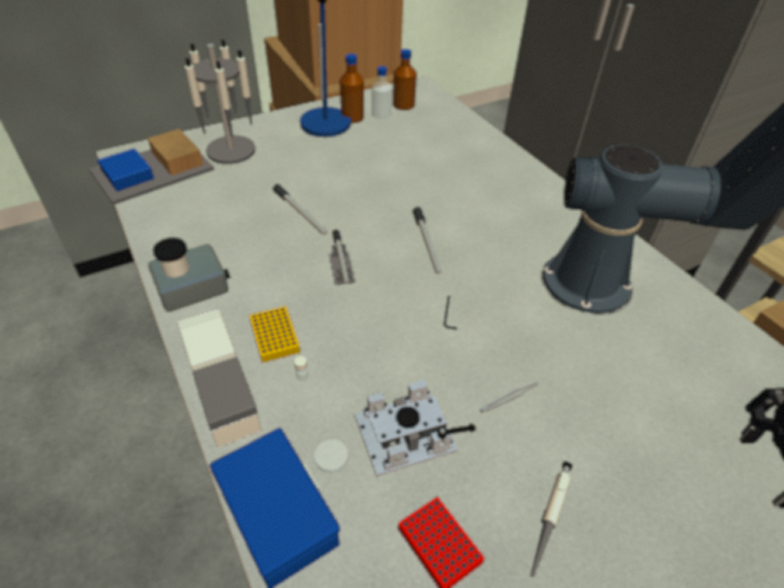

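The top view (784 px scale) shows the stage at (263,245) with its lever at (222,265) pointing down-left. The rod is on the V-rest at (485,292) with its handle at (517,303). The two larger rods without a rest are decoys. Next I'll get rough positions and take wrist close-ups.

```bash
cat > h.py <<'E'
import numpy as np,cv2
from scipy.spatial.transform import Rotation as R
def K(c):
    f=210/np.tan(np.radians(c["vertical_fov"])/2); return f,float(c["cx"]),float(c["cy"])
def ray(c,uv,fish=False):
    f,cx,cy=K(c); uv=np.atleast_2d(uv).astype(float); d=(uv-[cx,cy])/f
    if fish:
        t=np.linalg.norm(d,axis=1,keepdims=True); d=np.hstack([d*np.sinc(t/np.pi),np.cos(t)])
    else: d=np.hstack([d,np.ones((len(d),1))])
    Rm=R.from_rotvec(np.ravel(c["rvec"])).as_matrix()
    return -Rm.T@np.ravel(c["tvec"]), d@Rm      # origin, world dirs (z_cam not 1 for fish)
def onz(c,uv,z,fish=False):
    o,d=ray(c,uv,fish); return o+d*((z-o[2])/d[:,2:3])
def proj(c,P,fish=False):
    Rm=R.from_rotvec(np.ravel(c["rvec"])).as_matrix(); p=np.atleast_2d(P)@Rm.T+np.ravel(c["tvec"])
    f,cx,cy=K(c)
    if fish:
        r=np.linalg.norm(p[:,:2],axis=1,keepdims=True); return p[:,:2]/r*np.arctan2(r,p[:,2:])*f+[cx,cy]
    return p[:,:2]/p[:,2:]*f+[cx,cy]
def quat(yaw):  # tool down; finger-closing axis (tool y) at world angle yaw
    y=np.array([np.cos(yaw),np.sin(yaw),0]); z=np.array([0,0,-1.]); x=np.cross(y,z)
    q=R.from_matrix(np.stack([x,y,z],1)).as_quat(); return np.r_[q[3],q[:3]]
E
python3 - <<'E'
from h import *
c=np.load("top.npz"); s=560/784
for n,p,z in [("stage",(263,245),.03),("disc",(257,240),.062),("handle",(517,303),.036),("nose",(447,280),.036),("leverball",(215,277),.075)]:
    print(n,onz(c,np.array(p)*s,z).round(4))
im=c["pixels"][:,:,::-1]
a=im[140:210,145:225]; b=im[185:255,310:390]
cv2.imwrite("pics/crop.png",cv2.resize(np.vstack([np.hstack([a,b])]),(800,350),interpolation=cv2.INTER_CUBIC))
E
```

```text
stage [[0.5934 0.1526 0.03  ]]
disc [[0.5969 0.1599 0.062 ]]
handle [[ 0.4821 -0.3927  0.036 ]]
nose [[ 0.5273 -0.2436  0.036 ]]
leverball [[0.5133 0.2396 0.075 ]]
```

View pics/crop.png

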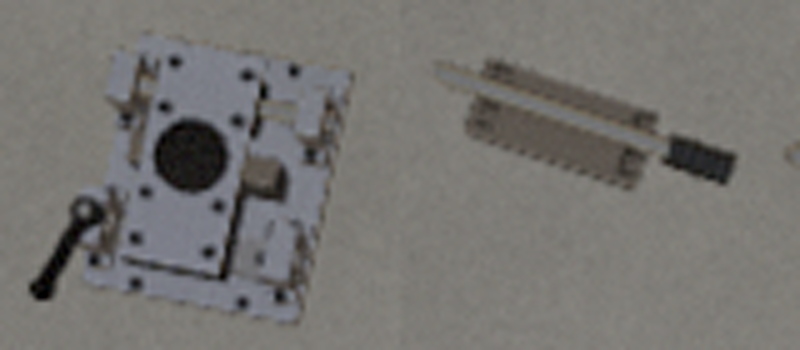

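The left half of the crop shows the stage with yaw near -11°, the lever on the left and the plain support at lower right (285,250). The right half shows the rod with its dark handle at (700,160). I'll take wrist views of both next.

Run:
```python
from cell import arm,status,optics
from h import *
ys=np.radians(-11)
Q0=np.array([.595,.155])
for k in (0,np.pi):
    for p,y in (([.57,.15,.26],ys),([.48,-.39,.02],np.radians(-17)),([.53,.0,.05],ys)):
        print(k,None if (q:=arm.ik(p,quat(y+k))) is None else q.round(2))
best=min((0,np.pi),key=lambda k:9 if (q:=arm.ik([.53,0,.05],quat(ys+k))) is None else abs(q[5]))
print(best)
for n,p,y in (("ws",[.56,.14,.27],ys),("wr",[.49,-.36,.24],np.radians(-17))):
    arm.goto(p,quat(y+best)); arm.wait(.2)
    c=optics.camera("wrist"); np.savez(n+".npz",**c)
    print(n,c["vertical_fov"],c["cx"],c["cy"],ray(c,[[280,210]],True)[0],status.get_state()["time_s"],status.get_state()["position"])
    cv2.imwrite(f"pics/{n}.png",cv2.resize(c["pixels"][:,:,::-1],(784,588),interpolation=cv2.INTER_CUBIC))
```

```text
0 [ 0.07  0.45  1.49 -0.    1.2   0.26]
0 [-0.86  0.81  1.58 -0.    0.75 -0.57]
0 [-0.21  0.69  1.81 -0.    0.65 -0.02]
3.141592653589793 None
3.141592653589793 [-0.86  0.81  1.58 -0.    0.75  2.58]
3.141592653589793 None
0
ws 65.70646984690485 277.5339864362478 205.71315741525174 [0.57431133 0.21253212 0.41313838] 2.1833 [0.55978254 0.14076467 0.26994068]
wr 65.70646984690485 277.5339864362478 205.71315741525174 [ 0.51258214 -0.28931215  0.38334083] 4.2667 [ 0.49048978 -0.35925221  0.24012729]
```

View pics/ws.png

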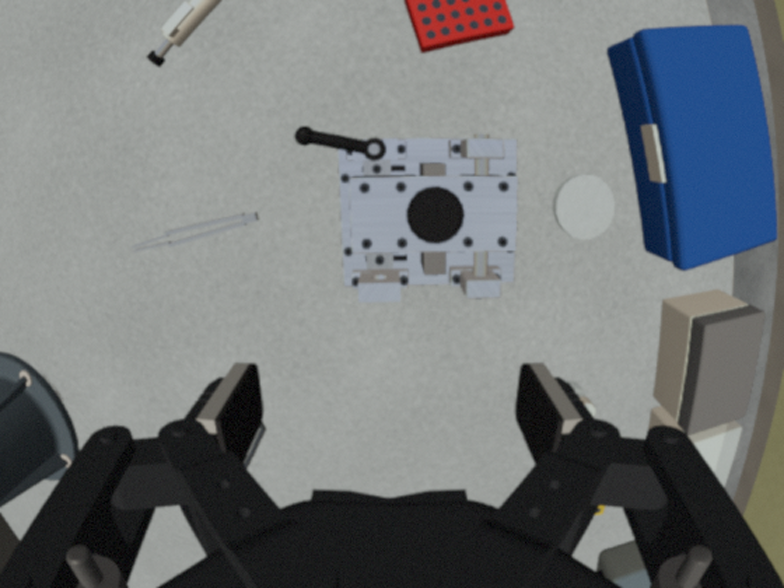

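View pics/wr.png

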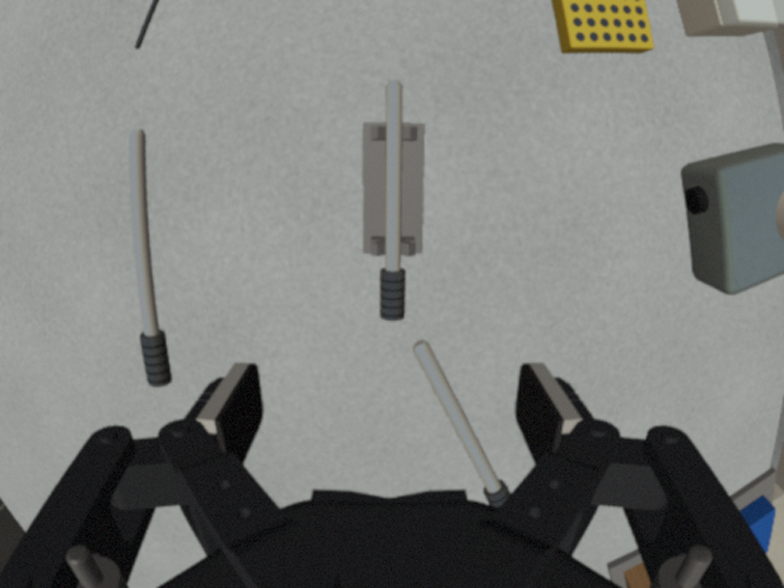

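In the wrist view of the rest, the handle runs from (393,268) to (392,320) and the nose is at (394,82). In the stage view, the plain support's top is at x 357–402, y 275–302, and the lever runs from its pivot (374,148) to its ball (304,135). Next I'll compute these numerically.

Run:
```python
from h import *
c=np.load("wr.npz"); im=c["pixels"].astype(int); g=im.sum(2)/3
m=np.zeros(g.shape,bool); m[185:235,265:295]=g[185:235,265:295]<75
v,u=np.nonzero(m); print("handle px",u.mean(),v.min(),v.max(),m.sum())
# shank centre per row, brighter than the rest
nz=onz(c,[[394/1.4,80.5/1.4]],.036,True)[0]
ends=onz(c,[[u.mean(),v.min()-.5],[u.mean(),v.max()+.5]],.04,True)
print("nose",nz,"ends",ends, np.linalg.norm(ends[1]-ends[0]),np.linalg.norm(ends[0]-nz))
hc=onz(c,[[u.mean(),v.mean()]],.036,True)[0]; d=nz-hc; print("hc",hc,"yaw",np.degrees(np.arctan2(-d[0],d[1])),np.linalg.norm(d))
# orthos of stage
c=np.load("ws.npz"); a=np.radians(-11); X=np.array([np.cos(a),np.sin(a)]);Y=np.array([-np.sin(a),np.cos(a)])
o=[]
for z in (.01,.061):
    V,U=np.mgrid[0:400,0:400]; P=np.array([.595,.155])+((U-200)[...,None]*X+(200-V)[...,None]*Y)*.0005
    p=proj(c,np.dstack([P,np.full(U.shape,z)]).reshape(-1,3),True).reshape(400,400,2).astype(np.float32)
    w=cv2.remap(c["pixels"],p[...,0],p[...,1],cv2.INTER_CUBIC)
    o.append(w)
cv2.imwrite("pics/ortho.png",np.hstack(o)[:,:,::-1])
```

```text
handle px 280.00525394045536 192 227 571
nose [ 0.53319037 -0.23606774  0.036     ] ends [[ 0.48984724 -0.37388228  0.04      ]
 [ 0.47776941 -0.41393261  0.04      ]] 0.04183184271564554 0.14452499556758938
hc [ 0.48335986 -0.39549175  0.036     ] yaw -17.35746679626906 0.16703022014646932
```

View pics/ortho.png

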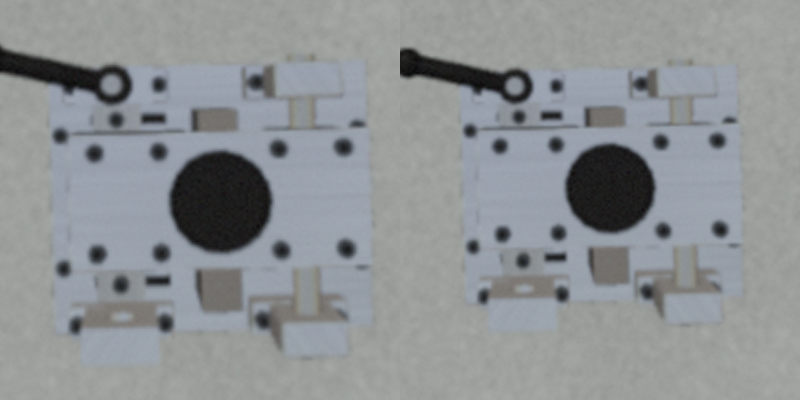

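The ortho at 2 px/mm shows base plate corners near (50,68), (366,60), (371,326) and (55,333). That gives a stage yaw of about -9.8° and a bore at stage x of about -46 mm, from the plain support's top at x 488–557. The lever's start angle is about 0.24. Next I pick up the rod and hold its nose just short of the support.

```bash
cat >> h.py <<'E'
a0=np.radians(-11); C=np.array([.595,.155])+.00525*np.array([np.cos(a0),np.sin(a0)])+.0015*np.array([-np.sin(a0),np.cos(a0)])
YS=np.radians(-9.75); Xs=np.array([np.cos(YS),np.sin(YS)]); Ys=np.array([-np.sin(YS),np.cos(YS)])
def W(x,y,z): return np.r_[C+Xs*x/1e3+Ys*y/1e3,z/1e3]
def S(p): d=np.asarray(p)[:2]-C; return np.array([d@Xs,d@Ys])*1e3
E
python3 - <<'E'
from cell import arm,status,optics
from h import *
d=np.array([.2983,.9545]); g=np.array([.5332,-.2361])-.166*d; q=quat(np.arctan2(-d[0],d[1]))
arm.goto(np.r_[g,.09],q); arm.move_linear(np.r_[g,.017],v=.12)
arm.grasp(100); s=status.get_state(); print("grasp",s["position"],s["grip_width"],s["grip_force"])
arm.move_linear(np.r_[g,.10],v=.12)
arm.goto(W(-46,-65-166-20,90),quat(YS)); arm.move_linear(W(-46,-65-166-12,24),v=.12); arm.wait(.2)
s=status.get_state(); print(s["position"],s["time_s"],s["grip_width"],s["ft_force"])
c=optics.camera("wrist"); np.savez("w1.npz",**c)
p=proj(c,W(-46,-65,55),True)[0]; print(p); u,v=p.round().astype(int)
cv2.imwrite("pics/w1.png",cv2.resize(c["pixels"][max(v-70,0):v+80,u-75:u+75,::-1],(600,600),interpolation=cv2.INTER_CUBIC)); print(u-75,max(v-70,0))
E
```

```text
grasp [ 0.48304748 -0.39422362  0.01724425] 0.01639711336935599 97.49092698097229
[ 0.51461519 -0.0765924   0.02482092] 9.275 0.016525271672497018 [-0.11618365  0.85042913 -2.46518758]
[ 273.92065075 -133.46623495]
199 0
```

View pics/w1.png

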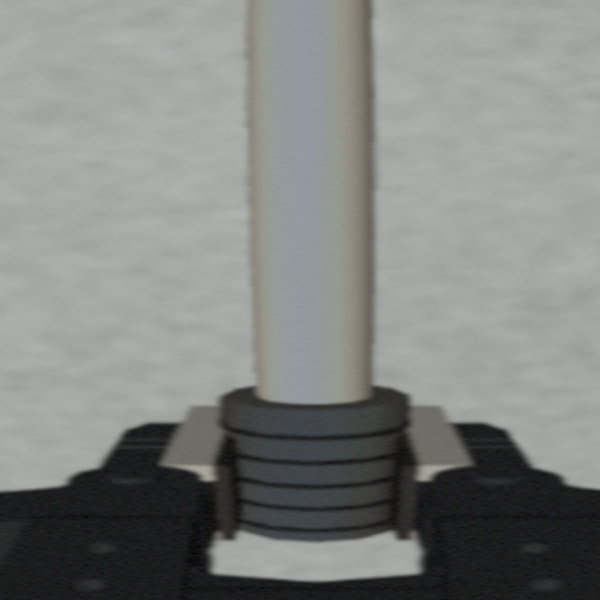

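The rod sits centred between the pads (handle at (313,460), shank up at (310,200)), but the nose is outside the wrist view. I'll check the rod's height and heading from the depth reading, then feel my way in.

Run:
```python
from h import *
c=np.load("w1.npz"); f,cx,cy=K(c)
Z=c["range_z"]; g=c["pixels"].astype(int)
for v in (2,15,30,45,60,75,90):
    row=Z[v,240:320]; 
    # near pixels = rod
    m=(row>0)&(row<row[row>0].min()+.008); u=np.nonzero(m)[0]+240
    o,d=ray(c,np.c_[u,np.full(len(u),v)],True)
    t=np.hypot(u-cx,v-cy)/f; P=o+d*(Z[v,u]/np.cos(t))[:,None]
    k=np.argsort(-P[:,2])[:max(3,len(u)//4)]
    print(v,len(u),S(P.mean(0)).round(2),"mid",S((P[0]+P[-1])/2).round(2),"top z",(np.median(P[k,2])*1e3).round(2))
o,d=ray(c,[[277,100]],True);
# table height check
for u,v in ((235,40),(320,40)):
    o,d=ray(c,[[u,v]],True); t=np.hypot(u-cx,v-cy)/f; print("table",(o+d*Z[v,u]/np.cos(t))[0].round(4))
from cell import status
s=status.get_state(); print(S(s["position"]),s["tool_rot"],quat(YS))
```

```text
2 31 [ -45.14 -128.4 ] mid [ -45.15 -127.32] top z 48.78
15 32 [ -45.33 -133.73] mid [ -45.36 -133.14] top z 48.93
30 30 [ -44.98 -139.83] mid [ -45.15 -139.18] top z 49.07
45 31 [ -44.77 -145.68] mid [ -44.75 -145.02] top z 49.27
60 33 [ -45.15 -151.35] mid [ -45.18 -150.67] top z 49.08
75 31 [ -45.14 -157.04] mid [ -45.12 -156.69] top z 49.08
90 31 [ -45.15 -162.63] mid [ -45.13 -162.45] top z 48.86
table [0.5129 0.0353 0.0019]
table [ 5.555e-01  2.850e-02 -2.000e-04]
[ -45.40574552 -243.15695559] [7.60528367e-04 7.64674453e-01 6.44416186e-01 4.26456136e-04] [0.         0.76464028 0.64445733 0.        ]
```

Run:
```python
from h import *
c=np.load("ws.npz"); f,cx,cy=K(c); Z=c["range_z"]
v,u=np.mgrid[80:230,225:385]; v=v.ravel();u=u.ravel()
o,d=ray(c,np.c_[u,v],True); t=np.hypot(u-cx,v-cy)/f; P=o+d*(Z[v,u]/np.cos(t))[:,None]
s=np.c_[(P[:,:2]-C)@Xs,(P[:,:2]-C)@Ys,P[:,2]]*1e3
def box(m,n):
    r=cv2.minAreaRect(s[m][:,:2].astype(np.float32)); print(n,m.sum(),np.round(r[0],2),np.round(r[1],1),round(r[2],2),"med z",np.median(s[m,2]).round(1),"pct",np.percentile(s[m][:,:2],[2,98],axis=0).round(1).tolist())
hi=(abs(s[:,2]-61.5)<4)
box(hi&(abs(s[:,1])<38)&(s[:,0]>-75),"carrier")
box(hi&(s[:,1]<-45)&(s[:,0]<-10),"near")
box(hi&(s[:,1]<-45)&(s[:,0]>10),"near fitted")
box(hi&(s[:,1]>45)&(s[:,0]>10),"far fitted")
lo=(abs(s[:,2]-10)<4); box(lo&(abs(s[:,0])<95)&(abs(s[:,1])<80),"plate")
lv=(s[:,2]>66)&(s[:,1]>40); box(lv,"lever")
# edge fits of carrier long sides
m=hi&(abs(s[:,1])<38)
for sg in (1,-1):
    e=[(xx,(sg*s[m&(abs(s[:,0]-xx)<3),1]).max()*sg) for xx in range(-45,50,6)]; e=np.array(e); k=np.polyfit(e[:,0],e[:,1],1); print("edge",np.degrees(np.arctan(k[0])),k[1])
```

```text
carrier 6092 [-0.84 -0.13] [ 75.4 132.9] 89.74 med z 62.0 pct [[-64.1, -23.4], [62.3, 34.4]]
near 433 [-45.67 -57.08] [17.3 33.1] 89.25 med z 61.5 pct [[-62.0, -65.0], [-29.2, -49.1]]
near fitted 343 [ 40.15 -56.13] [15.8 29.3] 88.85 med z 61.4 pct [[25.8, -63.6], [53.7, -48.5]]
far fitted 384 [39.55 56.63] [30.9 15.5] 1.48 med z 61.5 pct [[24.7, 49.6], [53.4, 64.4]]
plate 3324 [-0.39  0.16] [160.8 134.2] 0.54 med z 10.6 pct [[-79.3, -64.4], [77.6, 65.5]]
lever 665 [-62.42  59.05] [17.2 55.6] 81.13 med z 77.1 pct [[-87.5, 49.3], [-35.4, 69.3]]
edge 0.6098043486059724 35.21456256034001
edge -0.4661714894971399 -27.017684348183852
```

```bash
cat > ins.py <<'E'
from cell import arm,status,optics
from h import *
def act():
    s=status.get_state(); p=s["position"]; F=np.array(s["ft_force"])
    return np.r_[S(p),p[2]*1e3],np.array([F[:2]@Xs,F[:2]@Ys,F[2]]),s["time_s"]
def run(y_end,x,z,off,F0,step=5,v=.03,fs=8,gain=.06,nmax=40,verbose=True):
    """advance TCP to stage y_end; x,z = wanted TCP mm (stage), off = command-actual offset"""
    stuck=0
    for i in range(nmax):
        p,F,t=act(); y=min(p[1]+step,y_end)
        hit=arm.move_linear(W(x+off[0],y+off[1],z+off[2]),v=v,f_stop=fs,orientation=quat(YS))
        q,F,t=act(); dF=F-F0
        if verbose: print(f"y {q[1]:.1f} nose {q[1]+166:.1f} x {q[0]:.2f} z {q[2]:.2f} dF {dF.round(1)} hit {hit} t {t:.1f}")
        x+=gain*dF[0]; z+=gain*dF[2]
        if np.abs(dF).max()>18: print("HIGH"); break
        if q[1]>y_end-.6: break
        stuck=stuck+1 if q[1]-p[1]<.4 else 0
        if stuck>=3: print("STUCK"); break
    return x,z
E
python3 - <<'E'
from ins import *
p,F0,t=act(); off=np.array([-46,-243,24])-p; print(off)
zt=17.24+7
for k in range(2):
    arm.move_linear(W(-45.6+off[0],-243+off[1],zt+off[2]),v=.03,orientation=quat(YS)); arm.wait(.3)
    p,F,t=act(); off+=0.8*(np.array([-45.6,-243,zt])-p); print(p,off)
F0=F; np.savez("st.npz",off=off,F0=F0)
x,z=run(-221,-45.6,zt,off,F0)
np.savez("st.npz",off=off,F0=F0,x=x,z=z)
E
```

```text
[-0.59425448  0.15695559 -0.78297461]
[ -46.20503553 -242.8391878    23.44454478] [-0.11022605  0.02830583 -0.14661043]
[ -45.74383192 -242.95274759   24.09018453] [ 0.00483948 -0.0094961  -0.02675805]
y -237.7 nose -71.7 x -45.64 z 24.23 dF [-0.1 -0.6 -0.6] hit False t 10.7
y -232.4 nose -66.4 x -45.66 z 24.17 dF [ 1.   0.4 -0.4] hit False t 11.1
y -227.1 nose -61.1 x -45.55 z 24.20 dF [-0.1  0.4 -0.4] hit False t 11.4
y -221.8 nose -55.8 x -45.56 z 24.15 dF [ 0.2  0.5 -0.5] hit False t 11.7
y -220.9 nose -54.9 x -45.58 z 24.09 dF [ 0.6 -0.2  0.3] hit False t 12.0
```

The nose is in the first bore without contact. I'll continue through the carrier.

Run:
```python
from ins import *
d=np.load("st.npz"); x,z=run(-121,-45.6,24.2,d["off"],d["F0"],step=8,v=.04,fs=8)
np.savez("st.npz",off=d["off"],F0=d["F0"],x=x,z=z); print(x,z)
```

```text
y -212.5 nose -46.5 x -45.62 z 24.18 dF [ 0.4  0.3 -0.3] hit False t 12.3
y -204.1 nose -38.1 x -45.60 z 24.16 dF [1.5 0.5 0.2] hit False t 12.7
y -195.7 nose -29.7 x -45.55 z 24.15 dF [ 0.6 -0.1  0.2] hit False t 13.0
y -187.2 nose -21.2 x -45.56 z 24.18 dF [0.1 0.9 0.8] hit False t 13.4
y -178.7 nose -12.7 x -45.64 z 24.21 dF [-0.8  1.6  0.5] hit False t 13.8
y -170.1 nose -4.1 x -45.61 z 24.25 dF [-0.4  1.6  0.2] hit False t 14.1
y -161.5 nose 4.5 x -45.67 z 24.27 dF [-1.   1.1  1.4] hit False t 14.5
y -152.9 nose 13.1 x -45.67 z 24.35 dF [-1.2  1.1  1.2] hit False t 14.9
y -144.3 nose 21.7 x -45.72 z 24.41 dF [-1.3  2.   1.5] hit False t 15.2
y -135.7 nose 30.3 x -45.74 z 24.51 dF [-1.   2.   0.6] hit False t 15.6
y -127.1 nose 38.9 x -45.85 z 24.54 dF [-1.9  0.5  1.6] hit False t 16.0
y -120.5 nose 45.5 x -45.90 z 24.64 dF [-1.2  1.1  1.2] hit False t 16.3
-45.96935735792916 24.75441355034282
```

Run:
```python
from ins import *
d=np.load("st.npz"); x,z=run(-87.5,float(d["x"]),24.6,d["off"],d["F0"],step=5,v=.03,fs=8)
np.savez("st.npz",off=d["off"],F0=d["F0"],x=x,z=z); print(x,z)
```

```text
y -115.1 nose 50.9 x -45.91 z 24.59 dF [-0.8 -0.1  1.2] hit False t 16.6
y -109.7 nose 56.3 x -45.95 z 24.52 dF [-0.5  0.6  0.2] hit False t 16.9
y -104.2 nose 61.8 x -46.02 z 24.62 dF [ 0.3  1.4 -1.1] hit False t 17.3
y -98.8 nose 67.2 x -46.06 z 24.58 dF [ 0.4 -0.4 -0.7] hit False t 17.6
y -93.5 nose 72.5 x -46.05 z 24.54 dF [0.8 0.9 0.3] hit False t 17.9
y -88.1 nose 77.9 x -46.03 z 24.54 dF [-0.4  0.4  0.1] hit False t 18.3
-45.985208463644035 24.597171135793193
```

Both supports have been passed with no notable force. Now I'll seat the shoulder by touch.

Run:
```python
from ins import *
d=np.load("st.npz"); off=d["off"]; x=-46.05; z=24.55
for k in range(12):
    p,_,_=act()
    hit=arm.move_linear(W(x+off[0],p[1]+2+off[1],z+off[2]),v=.012,f_stop=7,orientation=quat(YS))
    q,F,t=act(); print(q.round(2),(F-d["F0"]).round(1),hit,round(t,1))
    if hit or F[1]-d["F0"][1]<-8: break
arm.wait(.2); q,F,t=act(); print(q.round(2),(F-d["F0"]).round(1))
```

```text
[-46.09 -86.05  24.52] [-1.5 -0.9 -0.9] False 18.6
[-46.16 -85.57  24.21] [ 1.  -1.   4.5] True 18.8
[-46.19 -85.56  24.14] [2.3 0.3 5.9]
```

Run:
```python
from ins import *
d=np.load("st.npz"); off=d["off"]; z=24.4
for k in range(4):
    p,_,_=act()
    hit=arm.move_linear(W(-46.1+off[0],p[1]+2.+off[1],z+off[2]),v=.012,f_stop=12,orientation=quat(YS))
    q,F,t=act(); print(q.round(2),(F-d["F0"]).round(1),hit,round(t,1))
    if hit: break
arm.wait(.2); q,F,t=act(); print(q.round(2),(F-d["F0"]).round(1))
c=optics.camera("wrist"); np.savez("w2.npz",**c)
cv2.imwrite("pics/w2.png",cv2.resize(c["pixels"][:,:,::-1],(784,588),interpolation=cv2.INTER_CUBIC))
```

```text
[-46.24 -85.45  24.19] [ 1.1 -9.3  3.9] False 19.4
[-46.23 -85.43  24.19] [ 1.9 -9.6  3.8] False 19.7
[-46.19 -85.46  24.19] [ 0.5 -9.   5. ] False 19.9
[-46.2  -85.46  24.19] [ 2.  -8.9  4. ] False 20.2
[-46.21 -85.45  24.19] [ 1.7 -8.3  4. ]
```

View pics/w2.png

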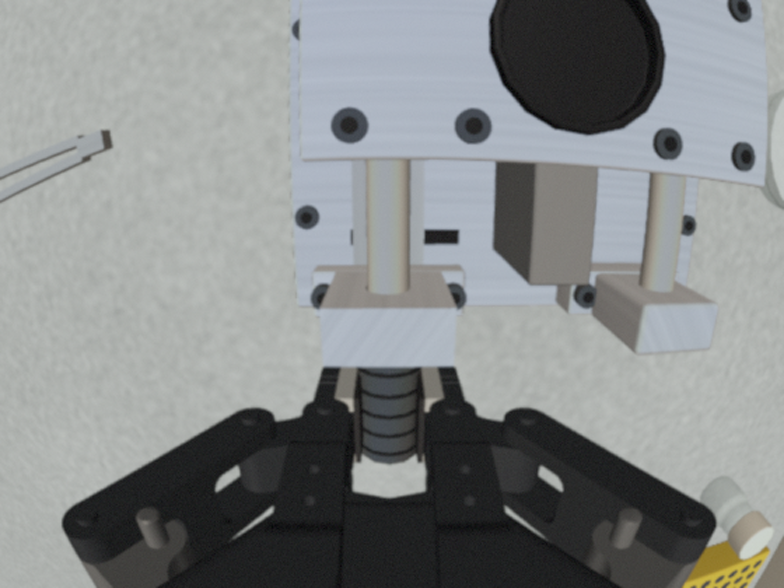

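The shoulder meets a hard stop at y = -85.5 mm with 9 N, and the picture shows the handle at (388,370) flush against the support's face. I'll release, retreat upwards and go to the lever with the fingers shut.

```bash
cat > lev.py <<'E'
from ins import *
PX,PY=-46.2,57.
def L(th,D,r=42.,z=66.):
    u=np.array([-np.cos(th),np.sin(th)]); n=np.array([np.sin(th),np.cos(th)]); p=np.array([PX,PY])+r*u-D*n
    return W(p[0],p[1],z),quat(YS-th)
E
python3 - <<'E'
from lev import *
arm.gripper_open(); p=status.get_state()["position"]; arm.move_linear(p+[0,0,.1],v=.12)
print([None if (q:=arm.ik(*L(t,18.5))) is None else q.round(2) for t in (.1,.8,1.57)])
arm.grasp(20)
P,q=L(.15,38,z=130); arm.goto(P,q); P,q=L(.15,38); arm.move_linear(P,v=.1); arm.wait(.2)
p,F0,t=act(); print(p,t,status.get_state()["grip_width"]); np.savez("lv.npz",F0=F0)
c=optics.camera("wrist"); np.savez("w3.npz",**c)
cv2.imwrite("pics/w3.png",cv2.resize(c["pixels"][:,:,::-1],(784,588),interpolation=cv2.INTER_CUBIC))
E
```

```text
[array([ 0.19,  0.68,  1.72, -0.  ,  0.74,  0.46]), array([ 0.24,  0.7 ,  1.67, -0.  ,  0.77,  1.21]), array([ 0.26,  0.73,  1.59, -0.  ,  0.83,  2.  ])]
[-92.91175424  25.91595867  66.72099647] 24.4 -0.0001313244372728548
```

View pics/w3.png

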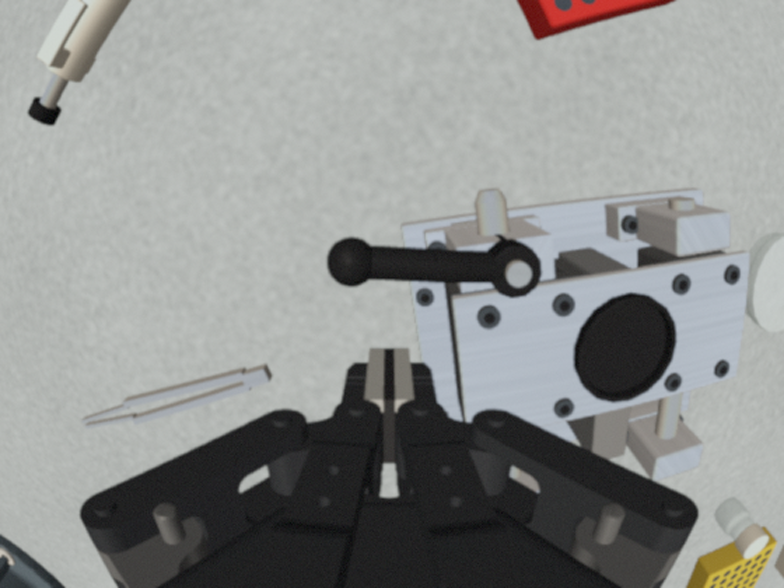

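The nose (490,205) now protrudes past the far support. The lever (ball at (350,262), pivot at (515,270)) lies just ahead of the shut fingertips at (390,360). Pushing now.

Run:
```python
from lev import *
F0=np.load("lv.npz")["F0"]
def go(th,D,v=.04,fs=14):
    P,q=L(th,D); return arm.move_linear(P,v=v,orientation=q,f_stop=fs)
for D in (30,24,19): print(D,go(.18,D),(act()[1]-F0).round(1))
th=.18; end=False
while th<1.72:
    th+=.1 if th<1.35 else .04
    h=go(th,18.5,v=.05 if th<1.4 else .02); p,F,t=act(); dF=F-F0; n=np.array([np.sin(th),np.cos(th)])
    ft=-(dF[:2]@n); a=p[:2]-[PX,PY]
    print(f"{th:.2f} push {ft:.1f} dF {dF.round(1)} {h} t {t:.1f}")
    if ft>11 or h: break
c=optics.camera("wrist"); np.savez("w4.npz",**c); cv2.imwrite("pics/w4.png",cv2.resize(c["pixels"][:,:,::-1],(784,588),interpolation=cv2.INTER_CUBIC))
```

```text
30 False [ 1.  -0.   0.5]
24 False [ 0.1  0.6 -0.7]
19 False [ 0.5 -0.6 -0.5]
0.28 push 1.3 dF [ 1.  -1.6 -0.8] False t 25.7
0.38 push 2.4 dF [ 1.1 -3.   0.6] False t 25.9
0.48 push 2.5 dF [ 0.8 -3.2  0.4] False t 26.2
0.58 push 2.0 dF [ 1.5 -3.3  0.2] False t 26.4
0.68 push 2.4 dF [-0.4 -2.8  0.6] False t 26.7
0.78 push 1.8 dF [ 0.5 -3.   1.4] False t 26.9
0.88 push 0.8 dF [ 0.5 -1.9 -0.9] False t 27.2
0.98 push 0.9 dF [ 0.7 -2.5 -0.1] False t 27.4
1.08 push 1.7 dF [-0.9 -2.  -0.5] False t 27.7
1.18 push 1.7 dF [-1.  -2.   0.6] False t 27.9
1.28 push 0.9 dF [-0.5 -1.4 -1.1] False t 28.2
1.38 push 0.3 dF [ 0.3 -3.  -0.1] False t 28.4
1.42 push 1.7 dF [-1.4 -1.9 -0.6] False t 28.7
1.46 push 1.7 dF [-1.4 -2.7 -0.4] False t 28.9
1.50 push 2.5 dF [-2.3 -2.7  0.6] False t 29.2
1.54 push 2.2 dF [-2.1 -3.5  0.2] False t 29.4
1.58 push 2.1 dF [-2.2 -4.2 -0.3] False t 29.7
1.62 push 4.1 dF [-4.3 -3.2 -0.1] False t 29.9
1.66 push 5.7 dF [-6.1 -3.5  2.3] False t 30.2
1.70 push 7.6 dF [-8.1 -2.8  3.3] False t 30.4
1.74 push 10.7 dF [-11.3  -2.6   5.5] False t 30.7
```

View pics/w4.png

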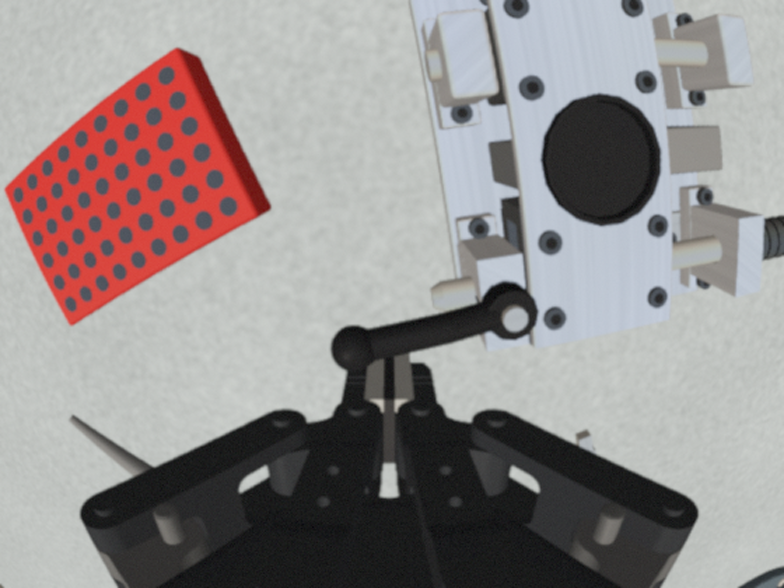

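The lever (ball (352,347), pivot (515,318)) looks in line with the rod, and the push force rose as it would against the stop. I'll back off and measure the lever and the shoulder.

Run:
```python
from lev import *
P,q=L(1.7,45); arm.move_linear(P,v=.08); P,q=L(1.7,45,z=170); arm.move_linear(P,v=.12)
arm.goto(np.r_[W(-46,-30,280)],quat(YS)); arm.wait(.2)
c=optics.camera("wrist"); f,cx,cy=K(c); Z=c["range_z"]
v,u=np.mgrid[0:330,60:500]; v=v.ravel();u=u.ravel(); k=(Z[v,u]>0); v=v[k];u=u[k]
o,d=ray(c,np.c_[u,v],True); t=np.hypot(u-cx,v-cy)/f; Pw=o+d*(Z[v,u]/np.cos(t))[:,None]
s=np.c_[(Pw[:,:2]-C)@Xs,(Pw[:,:2]-C)@Ys,Pw[:,2]]*1e3
g=c["pixels"][v,u].sum(1)/3
m=(g<70)&(s[:,2]>62)&(s[:,2]<85)&(s[:,1]>48)&(s[:,1]<130)&(s[:,0]<-20)&(s[:,0]>-110)
r=cv2.minAreaRect(s[m][:,:2].astype(np.float32)); print("lever",m.sum(),r)
for a,b in ((48,66),(66,85),(85,100),(100,120)):
    k=m&(s[:,1]>a)&(s[:,1]<b); print(a,b,k.sum(),s[k].mean(0).round(1))
h=(g<90)&(abs(s[:,0]+46)<9)&(s[:,1]<-60)&(s[:,1]>-115)&(s[:,2]>40)&(s[:,2]<60); print("handle y",np.percentile(s[h,1],[1,50,99]).round(1),s[h].mean(0).round(1))
sh=(abs(s[:,2]-61)<3)&(s[:,1]<-45)&(s[:,0]<-10); print("support",np.percentile(s[sh,1],[2,98]).round(1),s[sh].mean(0).round(1))
print(status.get_state()["time_s"])
w=c["pixels"][:,:,::-1]; np.savez("w5.npz",**c); cv2.imwrite("pics/w5.png",cv2.resize(w[20:300,160:450],(800,600) if 0 else (620,600),interpolation=cv2.INTER_CUBIC))
```

```text
lever 485 ((-46.53048324584961, 81.37745666503906), (64.90418243408203, 13.762208938598633), 89.96226501464844)
48 66 115 [-46.4  57.5  73.8]
66 85 154 [-46.3  75.2  77.1]
85 100 114 [-46.5  92.7  80.3]
100 120 102 [-46.5 106.5  83.2]
handle y [-103.4  -86.5  -70.3] [-45.6 -86.6  51.5]
support [-65.2 -49.2] [-45.5 -57.1  61.5]
34.2083
```

View pics/w5.png

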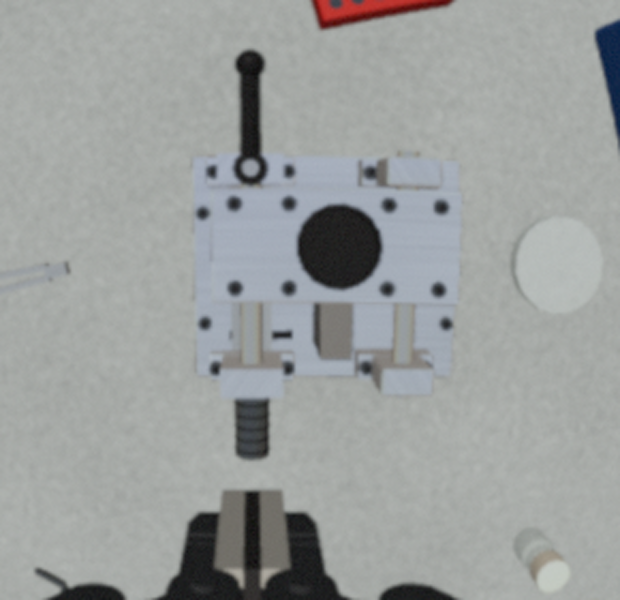

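The lever lies in line with the rod to within about 0.1° (ball (250,63), pivot (250,168)). The handle sits tight against the support, with its shoulder at about y = -65 mm. Handing in.

```bash
python3 -c "
from cell import arm
print(arm.finish_job())"
```

```text
the job is handed in; nothing more can be done
None
```

The rod is fully home, with its shoulder against the plain support and forces read at about 10 N or less during insertion. The clamp lever is in line with the rod, and the job was handed in at about 34 s.

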